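# Click-test the push switches and set aside the one that will not latch

### The job

Test each of the four push switches by pressing its white button fully down and letting go. Leave every switch whose button stays down standing where it is, still latched; set any switch whose button springs back up upright in the shallow dark wooden tray for repair, putting it down flat on the tray's floor without dropping it. Leave everything else alone.

Things in the scene. Friction and masses are not known exactly. Their poses are not given: they have to be found in the camera images.
- switch_a: One of four loose push switches that look the same: black block 64 mm long (own x) by 44 mm wide (own y) by 34 mm high, about 0.17 kg, two brass terminal studs 4 mm high on its top at x = +-25 mm, and a white push button upright in the middle. Origin: centre of the underside; z up. Grasp it across its 44 mm width.
- button_a (a joint): Travel of the push button of switch_a in m: 0 = up, 0.008 = fully down. Pushing it fully down takes about 4 N, then it meets a hard stop. On a sound switch the button stays down when let go; on one whose latch has failed it springs back up to about 0.002 (a pressed one never rises the last 2 mm; an untested one stands at 0). Pressing a sound one again changes nothing.
- button_a_top (a point): Centre of the top face of the white button of switch_a (22 mm diameter); moves with the button: 50 mm above the underside of the switch when up, 42 mm when fully down.
- switch_b: One of four loose push switches that look the same: black block 64 mm long (own x) by 44 mm wide (own y) by 34 mm high, about 0.17 kg, two brass terminal studs 4 mm high on its top at x = +-25 mm, and a white push button upright in the middle. Origin: centre of the underside; z up. Grasp it across its 44 mm width.
- button_b (a joint): Travel of the push button of switch_b in m: 0 = up, 0.008 = fully down. Pushing it fully down takes about 4 N, then it meets a hard stop. On a sound switch the button stays down when let go; on one whose latch has failed it springs back up to about 0.002 (a pressed one never rises the last 2 mm; an untested one stands at 0). Pressing a sound one again changes nothing.
- button_b_top (a point): Centre of the top face of the white button of switch_b (22 mm diameter); moves with the button: 50 mm above the underside of the switch when up, 42 mm when fully down.
- switch_c: One of four loose push switches that look the same: black block 64 mm long (own x) by 44 mm wide (own y) by 34 mm high, about 0.17 kg, two brass terminal studs 4 mm high on its top at x = +-25 mm, and a white push button upright in the middle. Origin: centre of the underside; z up. Grasp it across its 44 mm width.
- button_c (a joint): Travel of the push button of switch_c in m: 0 = up, 0.008 = fully down. Pushing it fully down takes about 4 N, then it meets a hard stop. On a sound switch the button stays down when let go; on one whose latch has failed it springs back up to about 0.002 (a pressed one never rises the last 2 mm; an untested one stands at 0). Pressing a sound one again changes nothing.
- button_c_top (a point): Centre of the top face of the white button of switch_c (22 mm diameter); moves with the button: 50 mm above the underside of the switch when up, 42 mm when fully down.
- switch_d: One of four loose push switches that look the same: black block 64 mm long (own x) by 44 mm wide (own y) by 34 mm high, about 0.17 kg, two brass terminal studs 4 mm high on its top at x = +-25 mm, and a white push button upright in the middle. Origin: centre of the underside; z up. Grasp it across its 44 mm width.
- button_d (a joint): Travel of the push button of switch_d in m: 0 = up, 0.008 = fully down. Pushing it fully down takes about 4 N, then it meets a hard stop. On a sound switch the button stays down when let go; on one whose latch has failed it springs back up to about 0.002 (a pressed one never rises the last 2 mm; an untested one stands at 0). Pressing a sound one again changes nothing.
- button_d_top (a point): Centre of the top face of the white button of switch_d (22 mm diameter); moves with the button: 50 mm above the underside of the switch when up, 42 mm when fully down.
- tray: Fixed shallow open tray of dark wood for repairs, outside 180 mm (own x) by 160 mm (own y), 22 mm high, walls 6 mm thick. Origin: centre of the underside.
- tray_in (a point): Centre of the tray's inner floor, axes as the tray; the clear floor is 168 mm (x) by 148 mm (y), and the walls rise about 16 mm above it.
- cup: Copper calorimeter cup, 72 mm wide, 75 mm high; loose, a bystander to be left alone. Origin: centre of the underside.
- beaker: Clear glass beaker, 68 mm wide, 85 mm high; loose, a bystander to be left alone. Origin: centre of the underside.
- ball: Cast iron ball of 60 mm diameter on a round wooden foot, 66 mm high in all; loose, a bystander to be left alone. Origin: centre of the underside.
- galvanometer: Black galvanometer, 90 by 120 mm, about 80 mm high, with a sloping paper dial; loose, a bystander to be left alone. Origin: centre of the underside.
- magnet: Flat dark steel bar magnet, 85 by 18 mm, 12 mm high, its length along own x; loose, a bystander to be left alone. Origin: centre of the underside.
- weight: Small brass knobbed weight, 28 mm wide, 41 mm high; loose, a bystander to be left alone. Origin: centre of the underside.
- prism: Glass bar 20 by 90 mm, 20 mm high, its length along own y; loose, a bystander to be left alone. Origin: centre of the underside.
Mind the look-alikes: they are no part of the job. What is shaped like the switch_b but orange or red is not meant.

How it is judged:
On the way, in this order (a step that is already met when the one before it is completed fails the run):
1. a button has been pressed fully down (value of joint any of button_a, button_b, button_c, button_d above 0.006 m), for 0.02 s.
2. a tested switch whose button came back up stands upright on the tray's floor (((x of switch_a in the frame of tray_in between -0.07 and 0.07 m and y of switch_a in the frame of tray_in between -0.06 and 0.06 m and z of switch_a in the frame of tray_in between -0.003 and 0.004 m and angle between switch_a's own z axis and vertical below 0.1 rad and value of joint button_a between 0.001 and 0.004 m) or (x of switch_b in the frame of tray_in between -0.07 and 0.07 m and y of switch_b in the frame of tray_in between -0.06 and 0.06 m and z of switch_b in the frame of tray_in between -0.003 and 0.004 m and angle between switch_b's own z axis and vertical below 0.1 rad and value of joint button_b between 0.001 and 0.004 m) or (x of switch_c in the frame of tray_in between -0.07 and 0.07 m and y of switch_c in the frame of tray_in between -0.06 and 0.06 m and z of switch_c in the frame of tray_in between -0.003 and 0.004 m and angle between switch_c's own z axis and vertical below 0.1 rad and value of joint button_c between 0.001 and 0.004 m) or (x of switch_d in the frame of tray_in between -0.07 and 0.07 m and y of switch_d in the frame of tray_in between -0.06 and 0.06 m and z of switch_d in the frame of tray_in between -0.003 and 0.004 m and angle between switch_d's own z axis and vertical below 0.1 rad and value of joint button_d between 0.001 and 0.004 m))), for 0.2 s.
At the end, for the whole second after the job is handed in: One switch, whose button was pressed and has sprung back (joint between 0.001 and 0.004), stands upright (within 0.1 rad) on the floor of the tray inside its walls, at rest; the three others stand upright within 35 mm of where they began, at rest, their buttons down by more than 6 of 8 mm (((x of switch_a in the frame of tray_in between -0.07 and 0.07 m and y of switch_a in the frame of tray_in between -0.06 and 0.06 m and z of switch_a in the frame of tray_in between -0.003 and 0.004 m and angle between each of switch_a, switch_b, switch_c, switch_d's own z axis and vertical below 0.1 rad and value of joint button_a between 0.001 and 0.004 m and value of joint each of button_b, button_c, button_d above 0.006 m and distance of each of switch_b, switch_c, switch_d from where it was at the start of the episode below 0.035 m) or (x of switch_b in the frame of tray_in between -0.07 and 0.07 m and y of switch_b in the frame of tray_in between -0.06 and 0.06 m and z of switch_b in the frame of tray_in between -0.003 and 0.004 m and angle between each of switch_b, switch_a, switch_c, switch_d's own z axis and vertical below 0.1 rad and value of joint button_b between 0.001 and 0.004 m and value of joint each of button_a, button_c, button_d above 0.006 m and distance of each of switch_a, switch_c, switch_d from where it was at the start of the episode below 0.035 m) or (x of switch_c in the frame of tray_in between -0.07 and 0.07 m and y of switch_c in the frame of tray_in between -0.06 and 0.06 m and z of switch_c in the frame of tray_in between -0.003 and 0.004 m and angle between each of switch_c, switch_a, switch_b, switch_d's own z axis and vertical below 0.1 rad and value of joint button_c between 0.001 and 0.004 m and value of joint each of button_a, button_b, button_d above 0.006 m and distance of each of switch_a, switch_b, switch_d from where it was at the start of the episode below 0.035 m) or (x of switch_d in the frame of tray_in between -0.07 and 0.07 m and y of switch_d in the frame of tray_in between -0.06 and 0.06 m and z of switch_d in the frame of tray_in between -0.003 and 0.004 m and angle between each of switch_d, switch_a, switch_b, switch_c's own z axis and vertical below 0.1 rad and value of joint button_d between 0.001 and 0.004 m and value of joint each of button_a, button_b, button_c above 0.006 m and distance of each of switch_a, switch_b, switch_c from where it was at the start of the episode below 0.035 m)) and linear speed of each of switch_a, switch_b, switch_c, switch_d below 0.02 m/s); the robot touches nothing.
It fails at once if a bystander is pushed more than 30 mm from its place or tipped over (distance of any of cup, beaker, ball, galvanometer, magnet, weight, prism from where it was at the start of the episode above 0.03 m or angle between any of cup, beaker, ball, galvanometer, magnet, weight, prism's own z axis and vertical above 0.4 rad).
It fails at once if a switch is dropped (from more than about 20 mm) or flung ((linear speed of switch_a above 0.62 m/s and contact force between the fingers and switch_a below 0.05 N) or (linear speed of switch_b above 0.62 m/s and contact force between the fingers and switch_b below 0.05 N) or (linear speed of switch_c above 0.62 m/s and contact force between the fingers and switch_c below 0.05 N) or (linear speed of switch_d above 0.62 m/s and contact force between the fingers and switch_d below 0.05 N)).
It also fails if it takes over 72 s, if anything falls off the work surface, if the arm or the gripper's body presses on something with over 40 N, if the wrist force passes 120 N, or if a joint passes its speed limit or range.

### The arm

A 7-joint arm with a two-finger parallel gripper is mounted at the origin on the work surface. World frame = base frame: x ahead of the robot, y to its left, z up, the work surface at z = 0. Lengths are in m, angles in rad, forces in N, time in s.
With the tool pointing down it reaches from about 0.425 to 0.825 m from the base axis. Payload 3.6 kg.
Tool frame: the origin (TCP) lies at the centre of the arm's flange, where the gripper is bolted on; the fingertips stand r.nose_length ahead of it and the grasp point (between the pads) lies 167 mm ahead of it (r.nose_length is the distance from the TCP to the fingertips, in m); x points along the fingers, y is the direction in which the jaws open and shut, and the axes are right-handed (so a half turn about x gives the same grasp; the last joint's range is limited). The gripper opens to 93 mm and grips with 3 to 60 N. Pads are 15 mm wide; open, the fingers measure 128 mm over their backs; the gripper's body (75 mm by 188 mm) begins 65 mm behind the grasp point.
Start: joints at [1.2, 0.615, -0.013, 1.423, 0.008, 1.103, -0.04], TCP at [0.219, -0.612, 0.405] pointing down, gripper open.
Joint ranges: [-3.12, 3.12], [-0.3, 2.06], [-1.34, 1.32], [0.26, 2.42], [-1.36, 4.5], [0.01, 1.98], [-2.84, 2.84]. Speed limits (rad/s): [2.79, 2.79, 3.14, 3.14, 3.14, 3.14, 3.14].

### API

Orientations are given as a rotation vector (axis times angle).
In Python, from station import r, get_image, get_calibration, ticket gives the robot as it stands. The module is installed in compiled form; this text tells all that it offers.
- The arm moves only by the tool jog_arm, never from a script. Its argument "steps" is one flat list of numbers, 6 for each row, row after row: the shift along the tool's x, y, z in cm, then the turn, a rotation vector about the tool's x, y, z in rad. In form: [x, y, z, wx, wy, wz, x, y, z, wx, wy, wz, ...]. A call has 1 to 10 rows; each row is the pose to reach, as a shift and turn from the pose commanded when the call began, along the tool's axes at that moment; what a row does not reach only later rows make up. A row lasts 1/8 s, in which the tool goes at most 62.5 mm and 10.7 degrees, less where a joint would pass 70% of its speed; a pose out of reach is approached as far as the arm can. A call with a gripper value outside its range is refused whole. "grip" is the closure, from 0 (fully open) to 1 (shut), set as the call begins (left out, the last holds). The fingers move at their own pace and stop on an object; "squeeze" is the grip in N (left out, the last holds). Time passes only in rows, so rows that repeat a pose let the fingers close. It gives the time, the measured TCP pose, the force and the opening at its end, in the units of the state.
- r.get_state(): the state, without advancing time (a new reading comes with each control period).
- get_image(name): name is "side" or "top" or "wrist"; returns (picture, depth): 480x640x3 uint8, red, green, blue; 480x640 float32, m along the optical axis (not along the pixel's ray), 0 where there is no reading.
- get_calibration(name): a dict with "K" (3x3 intrinsics, pixels), "k1" (the pictures are not rectified: a ray, as slopes to the right and down, at radius r is drawn at 1 + k1 r^2 times it, then the intrinsics apply), "cam_to_world" (4x4, takes a point from camera to world coordinates); the wrist camera has in their place "tool_from_camera" (4x4, takes a point from camera to tool coordinates, whose origin is the TCP and whose axes are the tool frame's). Camera axes: x right, y up, looking along -z (the intrinsics and any distortion apply to the point x, -y, -z); pixel columns grow to the right and rows downward; lengths in m; the calibration is good to about 2 mm. A picture is of the moment at which its call begins: read the wrist's pose just before it. get_calibration takes no time and is no camera call.
- ticket.job_done(): hands the job in, once; it reports no verdict.
The state is a dict: "clock": time; "qpos": joint angles; "joint_vel": joint speeds; "joint_efforts": joint torques, N m; "tcp_pos": TCP position; "tcp_rot": TCP orientation; "contact_force": force on the tool from outside, world axes, zero at the start; "ft_torque": the same for the moment, N m; "finger_gap": finger opening in m.
Only numpy, scipy, OpenCV 4.12 (cv2) and the standard library are available. Lean on these libraries where they do the work, as an engineer would, in place of code of your own. Each camera call takes 0.05 s, during which the arm holds its last target. There are 200 camera calls.

## Working session

There is one attempt and no reset: what is moved stays moved. The work goes in short steps, Python scripts to look and compute and a tool call to move; the robot and the scene stay as the last step left them, time stands still between calls to the robot, and variables do not carry over. Pictures are saved under pics/ and viewed, about 8 in all and at most 12, crops included, and the job is handed in when it is done.

Besides the shell and the picture viewer there is one more tool, called by a JSON object that holds its "name" and its "arguments", one argument or row to a line. jog_arm: Moves the arm, as the interface text tells. Its arguments: {"type":"object","properties":{"steps":{"type":"array"},"grip":{"type":"number"},"squeeze":{"type":"number"}},"required":["steps"]}

```bash
mkdir -p pics; cat > h.py <<'E'
import numpy as np, cv2
from scipy.spatial.transform import Rotation as R
from station import r, get_image, get_calibration, ticket
def cloud(name):
    st=r.get_state(); im,d=get_image(name); c=get_calibration(name)
    T=c.get("cam_to_world")
    if T is None:
        W=np.eye(4); W[:3,:3]=R.from_rotvec(st["tcp_rot"]).as_matrix(); W[:3,3]=st["tcp_pos"]
        T=W@np.array(c["tool_from_camera"])
    T=np.array(T)
    v,u=np.mgrid[:480,:640].astype(float)
    K=np.array(c["K"]); k1=c["k1"]
    p=cv2.undistortPoints(np.stack([u,v],-1).reshape(-1,1,2),K,np.array([k1,0,0,0.])).reshape(480,640,2)
    P=np.stack([p[...,0]*d,-p[...,1]*d,-d],-1)@T[:3,:3].T+T[:3,3]
    P[d==0]=np.nan
    return im,d,P
def save(im,n): cv2.imwrite("pics/"+n,im[...,::-1])
E
python3 - <<'E'
from h import *
for n in("top","side"):
    im,d,P=cloud(n); save(im,n+"1.png"); np.savez(n+"1.npz",im=im,d=d,P=P)
    print(n,get_calibration(n))
s=r.get_state(); print(s,r.nose_length); print(get_calibration("wrist"))
print(R.from_rotvec(s["tcp_rot"]).as_matrix())
E
```

```text
top {'K': array([[563.34834244,   0.        , 309.69962947],
       [  0.        , 563.34834244, 240.09872909],
       [  0.        ,   0.        ,   1.        ]]), 'k1': -0.04496462215962164, 'cam_to_world': array([[ 0.00516395,  0.99465888, -0.10308752,  0.46583949],
       [-0.99966384,  0.00775403,  0.02474012, -0.04288122],
       [ 0.02540732,  0.10292511,  0.99436457,  1.14634889],
       [ 0.        ,  0.        ,  0.        ,  1.        ]])}
side {'K': array([[515.91246164,   0.        , 317.66829123],
       [  0.        , 515.91246164, 235.58949547],
       [  0.        ,   0.        ,   1.        ]]), 'k1': -0.0792408641699561, 'cam_to_world': array([[-0.66837517,  0.54765617, -0.50333622, -0.05084662],
       [-0.74369736, -0.47951836,  0.46580724,  0.51839189],
       [ 0.01374325,  0.68566381,  0.72778861,  0.9526501 ],
       [ 0.        ,  0.        ,  0.        ,  1.        ]])}
{'clock': 0.1, 'qpos': array([ 1.20049044,  0.61580437, -0.01260458,  1.42471716,  0.0081232 ,
        1.10339567, -0.04036443]), 'joint_vel': array([ 1.81498661e-03, -1.67298896e-03,  4.403
[... 530 characters left out ...]
: array([[410.25440775,   0.        , 318.07865996],
       [  0.        , 410.25440775, 244.06827719],
       [  0.        ,   0.        ,   1.        ]]), 'k1': -0.09496198584138511, 'tool_from_camera': array([[-4.76103972e-04,  2.85184995e-01, -9.58472374e-01,
         2.02635606e-02],
       [ 9.99999857e-01,  3.69029278e-04, -3.86930601e-04,
         1.09629779e-03],
       [ 2.43357567e-04, -9.58472421e-01, -2.85185130e-01,
        -7.89240347e-02],
       [ 0.00000000e+00,  0.00000000e+00,  0.00000000e+00,
         1.00000000e+00]])}
[[-8.18142055e-04  3.37167422e-01 -9.41444348e-01]
 [ 2.12166135e-03 -9.41441959e-01 -3.37168410e-01]
 [-9.99997415e-01 -2.27327774e-03  5.48781711e-05]]
```

View pics/top1.png

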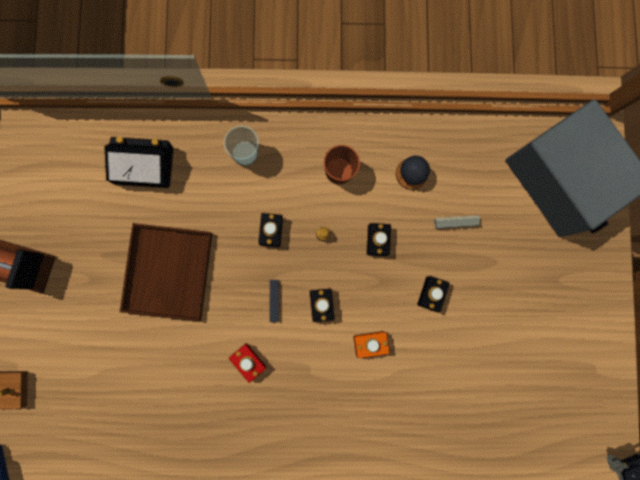

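The top view shows four black switches at about (270,230), (379,239), (322,305) and (434,293), with the tray at (167,272). The orange (372,345) and red (248,362) look-alikes stand apart. I'll measure next.

```bash
python3 - <<'E'
from h import *
D=np.load("top1.npz"); im,P=D["im"],D["P"]
hsv=cv2.cvtColor(im,cv2.COLOR_RGB2HSV)
for nm,(u,v) in dict(s1=(270,230),s2=(379,239),s3=(322,305),s4=(434,293)).items():
    sl=np.s_[v-28:v+28,u-28:u+28]; p=P[sl].reshape(-1,3); c=im[sl].reshape(-1,3).astype(int); h=hsv[sl].reshape(-1,3)
    w=(c.min(1)>120)&(h[:,1]<70)&(p[:,2]>.03)
    top=(p[:,2]>.027)&(p[:,2]<.043)
    q=p[top][:,:2]; box=cv2.minAreaRect((q*1000).astype(np.float32))
    print(nm,"button",w.sum(),np.nanmean(p[w],0).round(4),np.nanmax(p[:,2]).round(4),"box",np.round(box[0],1),np.round(box[1],1),round(box[2],1), "med top",np.nanmedian(p[top][:,2]))
p=P[215:330,110:225].reshape(-1,3); q=p[(p[:,2]>.014)&(p[:,2]<.03)]
print("tray",cv2.minAreaRect((q[:,:2]*1000).astype(np.float32)))
for n,(u,v) in dict(weight=(322,233),magnet=(275,300),prism=(458,222),orange=(372,345),box=(550,170),boxtop=(590,150),cup=(341,163),ball=(415,170),floor=(167,272),red=(248,362)).items(): print(n,P[v,u].round(3))
E
```

```text
s1 button 95 [0.6032 0.0086 0.0489] 0.0559 box [602.    8.8] [44.2 64.3] 85.3 med top 0.03426509278221335
s2 button 92 [ 0.5855 -0.2092  0.0495] 0.0542 box [ 584.8 -209.4] [44.7 64.4] 87.2 med top 0.03432264441652777
s3 button 97 [ 0.4535 -0.0948  0.0497] 0.0549 box [452.5 -94.7] [64.1 43.9] 5.9 med top 0.03432625374025067
s4 button 95 [ 0.4767 -0.3187  0.0494] 0.0554 box [ 477.6 -319.8] [45.4 64.5] 70.9 med top 0.03430693850372546
tray ((517.665771484375, 217.53887939453125), (161.36058044433594, 179.20408630371094), 83.91810607910156)
weight [ 0.595 -0.095  0.042]
magnet [ 0.462 -0.002  0.013]
prism [ 0.622 -0.372  0.023]
orange [ 0.377 -0.192  0.047]
box [ 0.705 -0.515  0.138]
boxtop [ 0.744 -0.592  0.141]
cup [ 0.745 -0.135  0.004]
ball [ 0.719 -0.277  0.063]
floor [0.517 0.217 0.003]
red [0.344 0.047 0.052]
```

View pics/side1.png

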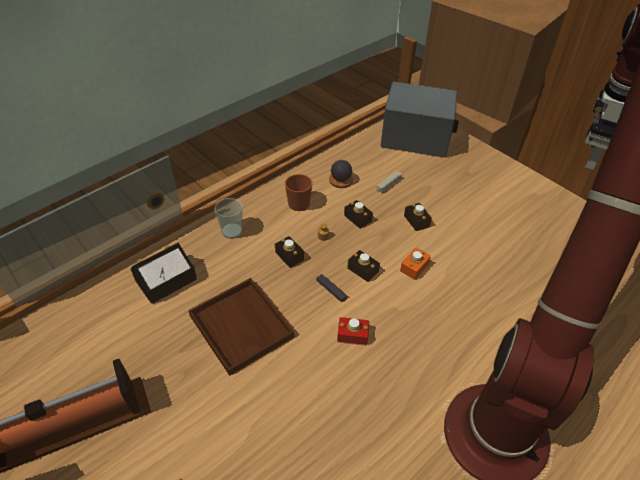

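The side view agrees: four black switches, and the tray empty at about (242,325). The top-face boxes of 64 x 44 mm and heights of 34/50 mm match the spec. I'm moving above the nearest switch (0.477, -0.319).

{"name": "jog_arm", "arguments": {
  "steps": [3,-5,-9,0.18,0,0,6,-10,-18,0.36,0,0,11,-14,-26,0.36,0,0,11,-18.9,-34.2,0.36,0,0,11,-18.9,-34.2,0.36,0,0,11,-18.9,-34.2,0.36,0,0,11,-18.9,-34.2,0.36,0,0,11,-18.9,-34.2,0.36,0,0,11,-18.9,-34.2,0.36,0,0],
  "grip": 1,
  "squeeze": 20
}}

```text
clock: 1.23
tcp_pos: [0.4764, -0.32, 0.2947]
tcp_rot: [-2.212, 0.021, 2.214]
contact_force: [-0.6, -0.7, -0.5]
finger_gap: 0.0075
```

```bash
cat >> h.py <<'E'
def go(x,y,z,yaw=None):
    "shift (cm) and turn to bring TCP to x,y,z, jaw axis yaw (deg)"
    s=r.get_state(); M=R.from_rotvec(s["tcp_rot"]).as_matrix()
    a=np.degrees(np.arctan2(M[1,1],M[0,1]))
    if yaw is None: yaw=a
    t=np.radians(yaw); yv=np.array([np.cos(t),np.sin(t),0]); xv=np.array([0,0,-1.])
    W=np.stack([xv,yv,np.cross(xv,yv)],1)
    print("t",round(s["clock"],2),"tcp",s["tcp_pos"].round(4),"yaw",a.round(1),"F",s["contact_force"].round(1),"gap",round(s["finger_gap"],4))
    print("shift cm",((np.array([x,y,z])-s["tcp_pos"])@M*100).round(2),"turn",R.from_matrix(M.T@W).as_rotvec().round(3))
E
python3 - <<'E'
from h import *
go(.4775,-.319,.24)
im,d,P=cloud("wrist"); save(im,"w1.png")
E
```

```text
t 1.23 tcp [ 0.4764 -0.32    0.2947] yaw -91.0 F [-0.6 -0.7 -0.5] gap 0.0075
shift cm [ 5.47 -0.11 -0.12] turn [-0.     0.001 -0.001]
```

View pics/w1.png

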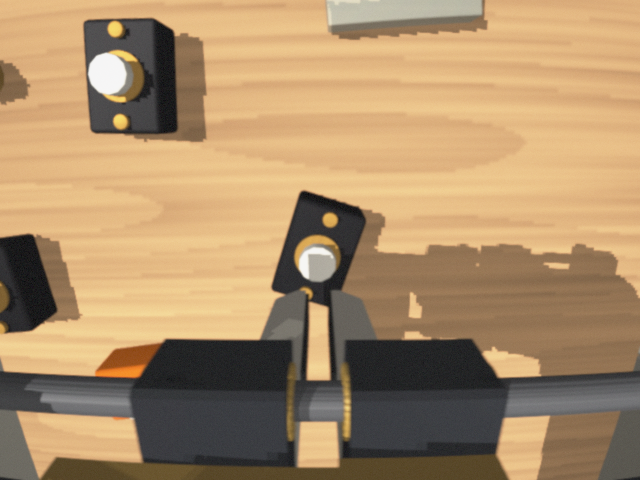

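The wrist view shows the switch straight below the closed fingers, with its button at (317,262). Pressing.

{"name": "jog_arm", "arguments": {
  "steps": [4.5,-0.1,-0.1,0,0,0,5.8,-0.1,-0.1,0,0,0,6.2,-0.1,-0.1,0,0,0,6.5,-0.1,-0.1,0,0,0,6.8,-0.1,-0.1,0,0,0,6.8,-0.1,-0.1,0,0,0]
}}

```text
clock: 2.02
tcp_pos: [0.4781, -0.3185, 0.2284]
tcp_rot: [-2.215, 0.02, 2.213]
contact_force: [-3.6, 0.1, 7.7]
finger_gap: 0.0004
```

{"name": "jog_arm", "arguments": {
  "steps": [0.15,0,0,0,0,0,0.15,0,0,0,0,0]
}}

```text
clock: 2.28
tcp_pos: [0.4781, -0.3185, 0.2283]
tcp_rot: [-2.215, 0.021, 2.213]
contact_force: [-5.4, 2.1, 16.1]
finger_gap: 0.0003
```

{"name": "jog_arm", "arguments": {
  "steps": [-2,0,0,0,0,0,-7,0,0,0,0,0,-7,0,0,0,0,0]
}}

```text
clock: 2.65
tcp_pos: [0.4802, -0.3185, 0.2997]
tcp_rot: [-2.227, 0.024, 2.205]
contact_force: [0.1, -0.1, 0.1]
finger_gap: 0.0006
```

```bash
python3 - <<'E'
from h import *
go(.585,-.2093,.295)
im,d,P=cloud("wrist"); np.savez("w2.npz",im=im,P=P)
M=(np.hypot(P[...,0]-.4775,P[...,1]+.319)<.008)
print("button z",np.nanmedian(P[M][:,2]),M.sum())
M=(np.hypot(P[...,0]-.585,P[...,1]+.2093)<.008); print("s2 z",np.nanmedian(P[M][:,2]),M.sum())
E
```

```text
t 2.65 tcp [ 0.4802 -0.3185  0.2997] yaw -90.9 F [ 0.1 -0.1  0.1] gap 0.0006
shift cm [  0.51 -11.09 -10.3 ] turn [ 0.    -0.01  -0.005]
button z 0.047572496245696844 598
s2 z 0.049711965898508015 652
```

The first button hit its hard stop (16 N with no further travel) and now stands at 47.6 mm, against about 49.7 mm for an untested one. That suggests a failed latch. On to the next at (0.585, -0.209).

{"name": "jog_arm", "arguments": {
  "steps": [0.5,-5,-4.6,0,-0.01,0,0.5,-11.1,-10.3,0,-0.01,0,0.5,-11.1,-10.3,0,-0.01,0,0.5,-11.1,-10.3,0,-0.01,0,0.5,-11.1,-10.3,0,-0.01,0]
}}

```text
clock: 3.32
tcp_pos: [0.5818, -0.2101, 0.2895]
tcp_rot: [-2.199, 0.022, 2.226]
contact_force: [-0.3, -1.2, 0.0]
finger_gap: 0.0006
```

```bash
python3 -c "
from h import *
go(.585,-.2093,.228)"
```

```text
t 3.33 tcp [ 0.5818 -0.2101  0.2895] yaw -91.1 F [-0.3 -1.2  0. ] gap 0.0006
shift cm [ 6.14 -0.1  -0.4 ] turn [-0.     0.013 -0.001]
```

{"name": "jog_arm", "arguments": {
  "steps": [4,-0.1,-0.3,0,0,0,5.3,-0.1,-0.3,0,0.01,0,5.7,-0.1,-0.3,0,0.01,0,6.1,-0.1,-0.3,0,0.01,0,6.5,-0.1,-0.3,0,0.01,0,6.6,-0.1,-0.3,0,0.01,0,6.6,-0.1,-0.3,0,0.01,0]
}}

```text
clock: 4.2
tcp_pos: [0.5853, -0.2085, 0.2283]
tcp_rot: [-2.215, 0.021, 2.212]
contact_force: [-6.7, 0.3, 18.3]
finger_gap: 0.0005
```

{"name": "jog_arm", "arguments": {
  "steps": [-2,0,0,0,0,0,-7,0,0,0,0,0,-7,0,0,0,0,0,-7,0,0,0,0,0]
}}

```text
clock: 4.7
tcp_pos: [0.5856, -0.2071, 0.2943]
tcp_rot: [-2.215, 0.017, 2.212]
contact_force: [-0.7, 0.0, -0.6]
finger_gap: 0.0006
```

```bash
cat >> h.py <<'E'
def bz(P,*pts):
    for x,y in pts:
        M=np.hypot(P[...,0]-x,P[...,1]-y)<.008; print("z at",x,y,np.nanmedian(P[M][:,2]).round(4),M.sum())
E
python3 - <<'E'
from h import *
go(.453,-.0948,.295)
im,d,P=cloud("wrist"); bz(P,(.585,-.2093),(.4775,-.319),(.453,-.0948))
E
```

```text
t 4.7 tcp [ 0.5856 -0.2071  0.2943] yaw -90.9 F [-0.7  0.  -0.6] gap 0.0006
shift cm [ -0.08 -11.02  13.44] turn [-0.    -0.001  0.   ]
z at 0.585 -0.2093 0.0421 700
z at 0.4775 -0.319 0.0475 4
z at 0.453 -0.0948 0.0497 133
```

Switch 2 latched (42.1 mm). Next is switch 3, at (0.453, -0.095).

{"name": "jog_arm", "arguments": {
  "steps": [0,-5,6,0,0,0,0,-10.8,13.2,0,0,0,0,-11,13.3,0,0,0,0,-11,13.3,0,0,0,0,-11,13.3,0,0,0,0,-11,13.3,0,0,0]
}}

```text
clock: 5.5
tcp_pos: [0.4553, -0.0962, 0.294]
tcp_rot: [-2.214, 0.02, 2.212]
contact_force: [-0.0, -0.7, 0.7]
finger_gap: 0.0002
```

```bash
python3 -c "
from h import *
go(.453,-.0948,.228)"
```

```text
t 5.5 tcp [ 0.4553 -0.0962  0.294 ] yaw -91.0 F [-0.  -0.7  0.7] gap 0.0002
shift cm [ 6.6  -0.14  0.24] turn [ 0.    -0.001 -0.001]
```

{"name": "jog_arm", "arguments": {
  "steps": [4.5,-0.1,0.2,0,0,0,5.7,-0.1,0.2,0,0,0,6.1,-0.1,0.2,0,0,0,6.5,-0.1,0.2,0,0,0,6.9,-0.1,0.2,0,0,0,7.0,-0.1,0.2,0,0,0,7.0,-0.1,0.2,0,0,0]
}}

```text
clock: 6.38
tcp_pos: [0.452, -0.0947, 0.2281]
tcp_rot: [-2.215, 0.019, 2.211]
contact_force: [-8.9, 0.6, 33.6]
finger_gap: 0.0002
```

{"name": "jog_arm", "arguments": {
  "steps": [-2,0,0,0,0,0,-7,0,0,0,0,0,-7,0,0,0,0,0,-7,0,0,0,0,0]
}}

```text
clock: 6.88
tcp_pos: [0.4525, -0.0942, 0.2945]
tcp_rot: [-2.216, 0.018, 2.211]
contact_force: [0.8, 0.7, -0.1]
finger_gap: 0.0002
```

```bash
python3 - <<'E'
from h import *
go(.6025,.0087,.295)
im,d,P=cloud("wrist"); bz(P,(.453,-.0948),(.6025,.0087))
E
```

```text
t 6.88 tcp [ 0.4525 -0.0942  0.2945] yaw -90.9 F [ 0.8  0.7 -0.1] gap 0.0002
shift cm [ -0.03 -10.52 -14.83] turn [ 0.    -0.002 -0.   ]
z at 0.453 -0.0948 0.1198 1172
z at 0.6025 0.0087 0.0498 140
```

{"name": "jog_arm", "arguments": {
  "steps": [0,-4,-5.5,0,0,0,0,-8,-11,0,0,0,0,-10.5,-14.8,0,0,0,0,-10.5,-14.8,0,0,0,0,-10.5,-14.8,0,0,0,0,-10.5,-14.8,0,0,0]
}}

```text
clock: 7.68
tcp_pos: [0.6009, 0.0068, 0.2936]
tcp_rot: [-2.21, 0.022, 2.215]
contact_force: [0.2, 0.4, -0.3]
finger_gap: 0.0006
```

```bash
python3 -c "
from h import *
go(.6025,.0087,.228)
im,d,P=cloud('wrist'); bz(P,(.453,-.0948),(.6025,.0087))"
```

```text
t 7.67 tcp [0.6009 0.0068 0.2936] yaw -91.1 F [ 0.2  0.4 -0.3] gap 0.0006
shift cm [ 6.56 -0.2  -0.17] turn [-0.     0.002 -0.001]
z at 0.453 -0.0948 nan 0
z at 0.6025 0.0087 0.1296 1951
  return np.nanmean(a, axis, out=out, keepdims=keepdims)
```

{"name": "jog_arm", "arguments": {
  "steps": [4.5,-0.1,-0.1,0,0,0,5.7,-0.1,-0.1,0,0,0,6.1,-0.1,-0.1,0,0,0,6.5,-0.1,-0.1,0,0,0,6.7,-0.1,-0.1,0,0,0,6.8,-0.1,-0.1,0,0,0,6.8,-0.1,-0.1,0,0,0]
}}

```text
clock: 8.6
tcp_pos: [0.6031, 0.0089, 0.2284]
tcp_rot: [-2.214, 0.019, 2.212]
contact_force: [-3.9, -0.7, 10.8]
finger_gap: 0.0002
```

{"name": "jog_arm", "arguments": {
  "steps": [-2,0,0,0,0,0,-7,0,0,0,0,0,-9,6,3,0,0,0,-9,11,6,-0.15,0,0,-9,17,9,-0.3,0,0,-9,23,11,-0.34,0,0,-9,28,12,-0.34,0,0,-9,32.6,12.5,-0.34,0,0,-9,32.6,12.5,-0.34,0,0,-9,32.6,12.5,-0.34,0,0],
  "grip": 0
}}

```text
clock: 9.85
tcp_pos: [0.4734, -0.3139, 0.3165]
tcp_rot: [2.048, 0.335, -2.044]
contact_force: [0.3, 0.3, -0.2]
finger_gap: 0.0918
```

```bash
python3 - <<'E'
from h import *
for c in ("top","side"):
    im,d,P=cloud(c); print(c); bz(P,(.603,.0086),(.585,-.2093),(.453,-.0948),(.4775,-.319)); save(im,c+"2.png")
im,d,P=cloud("wrist"); save(im,"w3.png"); np.savez("w3.npz",im=im,P=P)
go(.4775,-.319,.20,-109.1+0)
E
```

```text
top
z at 0.603 0.0086 0.0419 53
z at 0.585 -0.2093 0.0422 49
z at 0.453 -0.0948 0.0422 51
z at 0.4775 -0.319 0.4879 91
side
z at 0.603 0.0086 0.0424 28
z at 0.585 -0.2093 0.0427 19
z at 0.453 -0.0948 0.0422 24
z at 0.4775 -0.319 0.0492 23
t 10.0 tcp [ 0.4737 -0.3127  0.3164] yaw -71.3 F [ 0.2 -0.5 -0.6] gap 0.0929
shift cm [11.64  0.72 -0.14] turn [ 0.661 -0.001  0.001]
```

Three buttons are latched at 42 mm, and switch 4's is up at 48 mm, so switch 4 is the faulty one. I turned the jaw the wrong way, so I'll verify the switch's pose from the wrist cloud and correct.

```bash
python3 - <<'E'
from h import *
D=np.load("w3.npz"); P=D["P"].reshape(-1,3)
m=(np.hypot(P[:,0]-.4775,P[:,1]+.319)<.05)&(P[:,2]>.029)&(P[:,2]<.04)
print(m.sum(),cv2.minAreaRect((P[m][:,:2]*1000).astype(np.float32)))
go(.4775,-.319,.26,-109)
E
```

```text
4962 ((475.9399108886719, -321.201904296875), (44.411197662353516, 64.54052734375), 71.49324035644531)
t 10.0 tcp [ 0.4737 -0.3127  0.3164] yaw -71.3 F [ 0.2 -0.5 -0.6] gap 0.0929
shift cm [ 5.64  0.72 -0.15] turn [ 0.659 -0.001  0.001]
```

View pics/w3.png

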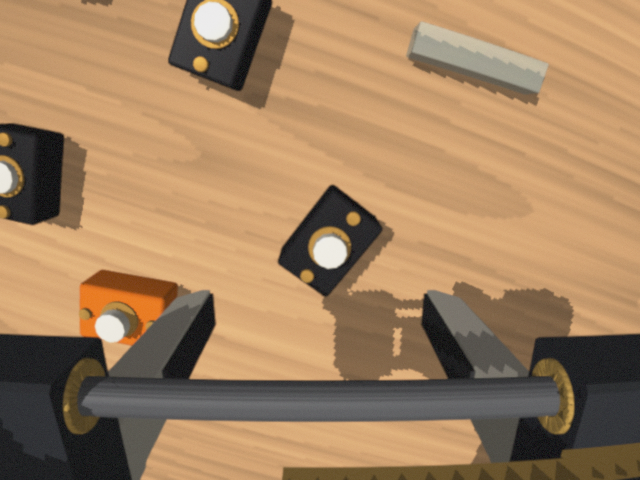

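The switch in the wrist view, with its button at (330,250), is rotated about 38° to the jaws, which agrees with the cloud. Turning and lowering partway.

{"name": "jog_arm", "arguments": {
  "steps": [1,0.7,-0.2,0.17,0,0,3,0.7,-0.2,0.34,0,0,5,0.7,-0.2,0.5,0,0,5.6,0.7,-0.2,0.65,0,0,5.6,0.7,-0.2,0.65,0,0,5.6,0.7,-0.2,0.65,0,0]
}}

```text
clock: 10.75
tcp_pos: [0.4775, -0.32, 0.2607]
tcp_rot: [-2.048, 0.333, 2.046]
contact_force: [-0.3, 0.1, -0.4]
finger_gap: 0.093
```

```bash
python3 -c "
from h import *
go(.477,-.32,.192,-108.8)"
```

```text
t 10.75 tcp [ 0.4775 -0.32    0.2607] yaw -108.5 F [-0.3  0.1 -0.4] gap 0.093
shift cm [6.87 0.02 0.05] turn [ 0.006 -0.001  0.   ]
```

{"name": "jog_arm", "arguments": {
  "steps": [4,0,0,0,0,0,6.8,0,0,0,0,0,6.8,0,0,0,0,0,6.8,0,0,0,0,0]
}}

```text
clock: 11.25
tcp_pos: [0.4774, -0.321, 0.1935]
tcp_rot: [-2.048, 0.337, 2.043]
contact_force: [0.3, 0.4, 0.4]
finger_gap: 0.0932
```

{"name": "jog_arm", "arguments": {
  "steps": [0,0,0,0,0,0,0,0,0,0,0,0,0,0,0,0,0,0,0,0,0,0,0,0,0,0,0,0,0,0,0,0,0,0,0,0],
  "grip": 1,
  "squeeze": 20
}}

```text
clock: 12.0
tcp_pos: [0.4769, -0.3205, 0.1922]
tcp_rot: [-2.045, 0.336, 2.045]
contact_force: [0.0, 0.9, -0.0]
finger_gap: 0.044
```

Gripped at 44.0 mm. Lifting.

{"name": "jog_arm", "arguments": {
  "steps": [-2,0,0,0,0,0,-6,0,0,0,0,0,-11,0,0,0,0,0,-11,0,0,0,0,0]
}}

```text
clock: 12.5
tcp_pos: [0.4778, -0.3216, 0.3059]
tcp_rot: [-2.054, 0.34, 2.038]
contact_force: [-0.3, -0.6, -2.7]
finger_gap: 0.0442
```

```bash
python3 -c "
from h import *
go(.5177,.2175,.302,-96.1)"
```

```text
t 12.5 tcp [ 0.4778 -0.3216  0.3059] yaw -108.7 F [-0.3 -0.6 -2.7] gap 0.0442
shift cm [  0.16 -52.34  13.5 ] turn [-0.22  -0.008 -0.003]
```

{"name": "jog_arm", "arguments": {
  "steps": [0,-5,1.3,0,0,0,0,-10,2.6,0,0,0,0,-15,3.9,0,0,0,0,-20,5.2,-0.05,0,0,0,-25,6.5,-0.1,0,0,0,-30,7.8,-0.15,0,0,0,-35,9.1,-0.2,0,0,0,-40,10.4,-0.22,0,0,0,-46,12,-0.22,0,0,0,-50,13,-0.22,0,0]
}}

```text
clock: 13.75
tcp_pos: [0.5129, 0.1981, 0.3006]
tcp_rot: [-2.165, 0.111, 2.172]
contact_force: [0.4, -0.3, -1.0]
finger_gap: 0.0439
```

{"name": "jog_arm", "arguments": {
  "steps": [0,-2,0.5,0,0,0,0,-2.2,0.5,0,0,0,0,-2.2,0.5,0,0,0,0,-2.2,0.5,0,0,0]
}}

```text
clock: 14.25
tcp_pos: [0.5117, 0.2147, 0.3023]
tcp_rot: [-2.166, 0.121, 2.165]
contact_force: [0.5, -0.2, -1.3]
finger_gap: 0.0441
```

```bash
python3 - <<'E'
from h import *
go(.5177,.2175,.198,-96.1)
im,d,P=cloud("side"); save(cv2.resize(im[200:440,120:440],None,fx=2,fy=2),"s3.png")
P=np.load("side1.npz")["P"]; q=P[300:345,215:265].reshape(-1,3); print("floor z",np.nanmedian(q[:,2]))
P=np.load("top1.npz")["P"]; q=P[250:295,145:190].reshape(-1,3); print("floor z top",np.nanmedian(q[:,2]), "table", np.nanmedian(P[330:360,100:200,2]))
E
```

```text
t 14.25 tcp [0.5117 0.2147 0.3023] yaw -96.3 F [ 0.5 -0.2 -1.3] gap 0.0441
shift cm [10.43 -0.36 -0.56] turn [-0.004 -0.    -0.001]
floor z 0.006026828587421984
floor z top 0.006394964845897633 table 0.0003030455138114396
```

View pics/s3.png

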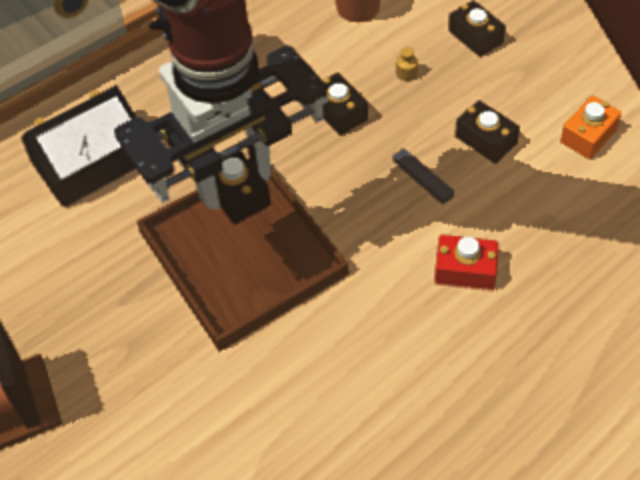

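The side view shows the switch held upright above the tray at about (240,180) in the crop, with the button up. Lowering gently.

{"name": "jog_arm", "arguments": {
  "steps": [4,-0.3,-0.5,0,0,0,8,-0.3,-0.5,0,0,0,9.6,-0.3,-0.5,0,0,0,10.1,-0.3,-0.5,0,0,0,10.3,-0.3,-0.5,0,0,0,10.3,-0.3,-0.5,0,0,0,10.3,-0.3,-0.5,0,0,0]
}}

```text
clock: 15.18
tcp_pos: [0.5169, 0.2197, 0.2002]
tcp_rot: [-2.168, 0.114, 2.165]
contact_force: [-0.4, -1.6, -1.4]
finger_gap: 0.044
```

{"name": "jog_arm", "arguments": {
  "steps": [0.1,0,0,0,0,0,0.2,0,0,0,0,0,0.3,0,0,0,0,0,0.3,0,0,0,0,0]
}}

```text
clock: 15.68
tcp_pos: [0.5168, 0.2195, 0.1982]
tcp_rot: [-2.167, 0.114, 2.166]
contact_force: [-3.9, -1.1, 11.6]
finger_gap: 0.0441
```

Seated on the floor (11.6 N upward at z = 0.1982, as predicted). Back off the push slightly and release.

{"name": "jog_arm", "arguments": {
  "steps": [-0.1,0,0,0,0,0,-0.1,0,0,0,0,0]
}}

```text
clock: 15.92
tcp_pos: [0.5168, 0.2196, 0.1982]
tcp_rot: [-2.167, 0.114, 2.166]
contact_force: [-1.9, -0.0, 6.9]
finger_gap: 0.0438
```

{"name": "jog_arm", "arguments": {
  "steps": [0,0,0,0,0,0,0,0,0,0,0,0,0,0,0,0,0,0,0,0,0,0,0,0,0,0,0,0,0,0,0,0,0,0,0,0],
  "grip": 0
}}

```text
clock: 16.68
tcp_pos: [0.5166, 0.2195, 0.1973]
tcp_rot: [-2.167, 0.115, 2.167]
contact_force: [-0.7, -0.5, -0.4]
finger_gap: 0.0926
```

{"name": "jog_arm", "arguments": {
  "steps": [-3,0,0,0,0,0,-7,0,0,0,0,0,-14,0,0,0,0,0,-20,0,0,0,0,0,-20,4,4,0,0,0,-20,12,5,0,0,0,-20,18,5,0,0,0,-20,24,6,0,0,0,-20,24,6,0,0,0,-20,24,6,0,0,0]
}}

```text
clock: 17.92
tcp_pos: [0.4314, -0.0132, 0.3974]
tcp_rot: [-2.166, 0.117, 2.165]
contact_force: [-0.5, 0.1, -0.6]
finger_gap: 0.0932
```

```bash
python3 - <<'E'
from h import *
for c in ("top","side"):
    im,d,P=cloud(c); print(c); bz(P,(.603,.0086),(.585,-.2093),(.453,-.0948),(.517,.2195)); save(im,c+"4.png")
    p=P.reshape(-1,3); m=(np.hypot(p[:,0]-.517,p[:,1]-.2195)<.05)&(p[:,2]>.034)&(p[:,2]<.046)
    print(m.sum(),np.nanmedian(p[m][:,2]),cv2.minAreaRect((p[m][:,:2]*1000).astype(np.float32)))
s=r.get_state(); print(s["clock"],s["tcp_pos"],s["contact_force"])
E
```

```text
top
z at 0.603 0.0086 0.0418 52
z at 0.585 -0.2093 0.0414 50
z at 0.453 -0.0948 0.3382 91
z at 0.517 0.2195 0.0544 54
620 0.04026731136120654 ((516.414794921875, 218.906494140625), (45.53445816040039, 62.01692581176758), 83.26569366455078)
side
z at 0.603 0.0086 0.0418 27
z at 0.585 -0.2093 0.0424 23
z at 0.453 -0.0948 0.0438 41
z at 0.517 0.2195 0.0539 36
442 0.0398236573240342 ((513.6402587890625, 219.45138549804688), (43.67442321777344, 64.66175842285156), 83.71910095214844)
18.025 [ 0.43199217 -0.01111339  0.39722699] [ 0.32780646  0.65050963 -0.01751921]
```

View pics/side4.png

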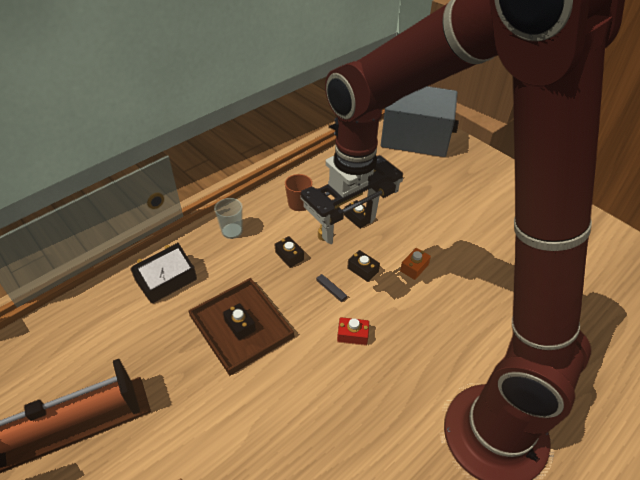

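The switch stands flat in the tray at (240,318): block top at 40 mm, button at 54 mm, which is 48 mm above the 6 mm floor. The other switches and the bystanders are in place, and the arm is clear.

```bash
python3 -c "
from h import *
ticket.job_done(); print(r.get_state()['clock'])"
```

```text
the job is handed in; nothing more can be done
the job is handed in; nothing more can be done
```

I pressed all four buttons to their hard stop, set the one faulty switch upright in the tray, and handed the job in at about 18 s. The hand-in gives no verdict.

- **Faulty switch:** the one that began at about (0.477, -0.319) sprang back to 48 mm. It now stands near the middle of the tray, with its block top at 40 mm and its button at 54 mm. That is 48 mm above the 6 mm floor. I lowered it until it touched the floor and then opened the fingers, so it was not dropped.
- **Sound switches:** the other three stayed down at about 42 mm and stand where they began.
- **One check that disagreed:** in the last look, the switch at (0.453, -0.095) read 43.8 mm from the side camera, and the arm blocked the top camera's view of it. Both cameras had read 42.2 mm after its press, so I took the later reading as noise.
- **Bystanders and arm:** in the last pictures the bystanders looked undisturbed, though the weight was partly hidden behind the gripper. The arm was clear of everything.

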